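Pack the reagent kit into its carrying caddy

ROBOT

A 6-joint arm with a two-finger parallel gripper is mounted at the origin on the work surface. World frame = base frame: x ahead of the robot, y to its left, z up, the work surface at z = 0. Lengths are in mm, angles in rad, forces in N, time in s.
With the tool pointing down it reaches from about 350 to 975 mm from the base axis. Payload 7.1 kg.
Tool frame: the origin (TCP) lies midway between the tips of the shut fingers; the grasp point (between the pads) lies ctrl.grip_point_offset behind it (ctrl.grip_point_offset is the distance from the TCP to the grasp point, in mm); z points along the fingers, y is the line along which they close (so a half turn about z gives the same grasp; the last joint's range is limited). The gripper opens to 88 mm and grips with 3 to 60 N. Pads are 20 mm wide; open, the fingers measure 115 mm over their backs; the gripper's body (75 mm by 178 mm) begins 61 mm behind the grasp point.
Start: joints at [-1.259, 0.423, 1.63, -0, 1.089, -0.019], TCP at [203.017, -591.091, 222.675] pointing down, gripper open.
Joint ranges: [-3, 3], [-0.9, 2.11], [0.09, 2.58], [-1.31, 4.45], [0.11, 2.69], [-2.54, 2.54]. Speed limits (rad/s): [2.39, 2.39, 3.01, 3.14, 3.14, 3.14].

INTERFACE

Orientations are given as a rotation vector (axis times angle).
In Python, from workcell import ctrl, get_image, close_job, finder gives the robot as it stands.
- The arm moves only by the tool servo_tool, never from a script. Its argument "deltas" is a list of rows, each a list of 2 entries, a list of its own where there are three numbers: the shift along the tool's x, y, z in mm, then the turn, a rotation vector about the tool's x, y, z in rad. A call has 1 to 5 rows; each row is the pose to reach, as a shift and turn from the pose commanded when the call began, along the tool's axes at that moment; what a row does not reach only later rows make up. A row lasts 1/12 s, in which the tool goes at most 41.7 mm and 7.16 degrees, less where a joint would pass 70% of its speed; a pose out of reach is approached as far as the arm can. A call with a gripper value outside its range is refused whole. "grip" is the closure, from -1 (fully open) to 1 (shut), so that 0 is half open, set as the call begins (left out, the last holds). The fingers move at their own pace and stop on an object; the grip force is fixed at half the most. Time passes only in rows, so rows that repeat a pose let the fingers close. It gives the time, the measured TCP pose, the force, the opening and the grip force at its end, in the units of the state.
- ctrl.get_obs(): the state, without advancing time (a new reading comes with each control period).
- get_image(name): name is "side" or "top"; returns a dict with "frame" (480x640x3 uint8, blue, green, red), "depth" (480x640 float32, mm along the optical axis (not along the pixel's ray), 0 where there is no reading), "K" (3x3 intrinsics, pixels), "dist" ([k1, k2, p1, p2, k3] as OpenCV has them; the pictures are not rectified), "pose" (4x4, takes a point from camera to world coordinates). Camera axes: x right, y down, z forward; pixel columns grow to the right and rows downward; lengths in mm; the calibration is good to about 2 mm. A picture is of the moment at which its call begins.
- close_job(): hands the job in; it is judged then, once.
Trained networks look in a picture, given as the dict that the camera call returned (one of the last four; its "shot" number tells which), for a name from the list of things; names that differ only in an ending like _2 or _b are one class to them, and where a whole thing is asked for, a point or a joint stands for the part that bears it (a point fixed in the world has none). Each returns a list of dicts, best first, with "score" (0 to 1); they miss things now and then, are a little off and sometimes report something else, mostly with a low value. They report only what shows in the picture. A call takes as long as a camera call. They do not tell look-alikes from the thing itself.
- finder.search_frame(query, picture): "rect" ([centre column, centre row, width, height] as shares, 0 to 1, of the picture: columns of its width, rows of its height, round what is visible of it).
- finder.silhouettes(query, picture): "mask" (480x640 bool, what is visible of it) and "rect" ([centre column, centre row, width, height] as shares, 0 to 1, of the picture: columns of its width, rows of its height, round what is visible of it).
The state is a dict: "t": time; "qpos": joint angles; "qvel": joint speeds; "joint_torque": joint torques, N m; "ee_pos": TCP position; "orientation": TCP orientation; "ft_force": force on the tool from outside, world axes, zero at the start; "moment": the same for the moment, N m; "width": finger opening in mm; "grasp_force": force on a finger pad.
Only numpy, scipy, OpenCV 4.12 (cv2) and the standard library are available. Lean on these libraries where they do the work, as an engineer would, in place of code of your own. Each camera call takes 0.05 s, during which the arm holds its last target. There are 200 camera calls.

TASK

Pack the reagent kit for the cold room: stand the tall tube, the square bottle, the flat oblong bottle and the wide jar in the carrying caddy, each right down on the floor of the pocket made for its shape and size. The round bottle and the short tube look similar but are not part of the kit: leave them standing where they are. All the containers are full, so keep them upright the whole time.

Things in the scene. Friction and masses are not known exactly. Their poses are not given: they have to be found in the camera images.
- tube_mid (a point): Tall screw-cap centrifuge tube standing on its flat skirted foot: barrel 30 mm across, cap (the easy place to grip it) 35 mm across, overhanging the barrel, and 17 mm high; 117 mm high in all. 50 to 85 g. The point is on its axis, half-way up (58.5 mm above its underside). Amber plastic with a paper label and a white ribbed screw cap, like the other containers. Its z axis points up when it stands.
- square_mid (a point): Square bottle: body 46 x 46 mm and 76 mm high, then a sloping shoulder and a cap 34 mm across, 105 mm high in all. 105 to 180 g. The point is on its axis, half-way up (52.5 mm above its underside); x and y are square to its flat sides. Amber plastic with a paper label and a white ribbed screw cap, like the other containers. Its z axis points up when it stands.
- oblong_mid (a point): Flat oblong bottle: body 28 mm thick (along its x axis), 64 mm wide (along its y axis) and 74 mm high, then a small cap 25 mm across, 94 mm high in all. 80 to 145 g. The point is on its axis, half-way up (47 mm above its underside). Amber plastic with a paper label and a white ribbed screw cap, like the other containers. Its z axis points up when it stands.
- jar_mid (a point): Wide squat jar: body and lid both 58 mm across, 68 mm high in all, the lid taking the top 18 mm. 95 to 170 g. The point is on its axis, half-way up (34 mm above its underside). Amber plastic with a paper label and a white ribbed screw cap, like the other containers. Its z axis points up when it stands.
- round_mid (a point): Look-alike, to be left alone: round bottle of the same height, cap and colour as the square one, but its body is a cylinder 49 mm across; 105 mm high. The point is on its axis, half-way up. Amber plastic with a paper label and a white ribbed screw cap, like the other containers. Its z axis points up when it stands.
- short_mid (a point): Look-alike, to be left alone: short screw-cap tube with the same barrel (30 mm) and cap (35 mm) as the tall one but only 78 mm high. The point is on its axis, half-way up. Amber plastic with a paper label and a white ribbed screw cap, like the other containers. Its z axis points up when it stands.
- tube_pocket (a point): Centre of the pocket's black floor, 8 mm above the bench; rim 22 mm above this point; x, y along the nest's sides, z up. Grey nest 92 mm square, one of four standing two by two, 94 mm apart, in any order, in the fixed light-blue caddy (200 mm square tray, 26 mm walls, a grip bar sticking out 25 mm at two ends). Pocket: the small round one, 48 mm across, for the tall tube.
- jar_pocket (a point): Centre of the pocket's black floor, 8 mm above the bench; rim 22 mm above this point; x, y along the nest's sides, z up. Grey nest 92 mm square, one of four standing two by two, 94 mm apart, in any order, in the fixed light-blue caddy (200 mm square tray, 26 mm walls, a grip bar sticking out 25 mm at two ends). Pocket: the large round one, 76 mm across, for the wide jar.
- square_pocket (a point): Centre of the pocket's black floor, 8 mm above the bench; rim 22 mm above this point; x, y along the nest's sides, z up. Grey nest 92 mm square, one of four standing two by two, 94 mm apart, in any order, in the fixed light-blue caddy (200 mm square tray, 26 mm walls, a grip bar sticking out 25 mm at two ends). Pocket: the square one, 64 x 64 mm, for the square bottle.
- oblong_pocket (a point): Centre of the pocket's black floor, 8 mm above the bench; rim 22 mm above this point; x, y along the nest's sides, z up. Grey nest 92 mm square, one of four standing two by two, 94 mm apart, in any order, in the fixed light-blue caddy (200 mm square tray, 26 mm walls, a grip bar sticking out 25 mm at two ends). Pocket: the oblong one, 44 mm along x by 82 mm along y, for the oblong bottle.
Things that resemble listed ones, but are neither listed nor needed, are in the scene too. Leave any turquoise look-alike of the part that bears jar_pocket alone.

How it is judged (in metres and radians):
At the end, for the whole second after the job is handed in: The tall tube, square bottle, oblong bottle and jar each stand on the floor of their own pocket (within 14 mm of its centre sideways, 5 mm in height, tilted less than 0.1 rad), released and at rest; the round bottle and the short tube stand upright within 20 mm of where they started (horizontal distance between tube_mid and tube_pocket below 0.014 m and z of tube_mid in the frame of tube_pocket between 0.0535 and 0.0635 m and angle between each of tube_mid, square_mid, oblong_mid, jar_mid, round_mid, short_mid's own z axis and vertical below 0.1 rad and linear speed of each of tube, square, oblong, jar below 0.02 m/s and horizontal distance between square_mid and square_pocket below 0.014 m and z of square_mid in the frame of square_pocket between 0.0475 and 0.0575 m and horizontal distance between oblong_mid and oblong_pocket below 0.014 m and z of oblong_mid in the frame of oblong_pocket between 0.042 and 0.052 m and horizontal distance between jar_mid and jar_pocket below 0.014 m and z of jar_mid in the frame of jar_pocket between 0.029 and 0.039 m and distance of each of round_mid, short_mid from where it was at the start of the episode below 0.02 m); the robot touches nothing.
It fails at once if any of the six containers is tipped by more than 0.5 rad (angle between any of tube_mid, square_mid, round_mid, oblong_mid, jar_mid, short_mid's own z axis and vertical above 0.5 rad).
It fails at once if the round bottle is moved more than 20 mm from its place (distance of round_mid from where it was at the start of the episode above 0.02 m).
It fails at once if the short tube is moved more than 20 mm from its place (distance of short_mid from where it was at the start of the episode above 0.02 m).
It also fails if it takes over 99 s, if anything falls off the work surface, if the arm or the gripper's body presses on something with over 40 N, if the wrist force passes 120 N, or if a joint passes its speed limit or range.

## Working session

There is one attempt and no reset: what is moved stays moved. The work goes in short steps, Python scripts to look and compute and a tool call to move; the robot and the scene stay as the last step left them, time stands still between calls to the robot, and variables do not carry over. Pictures are saved under pics/ and viewed, at most 14 in all, crops included, and the job is handed in when it is done.

Besides the shell and the picture viewer there is one more tool, called as name(argument=value, ...) on one line, values as JSON. servo_tool: Moves the arm, as the interface text tells. Its arguments: {"type":"object","properties":{"deltas":{"type":"array","items":{"type":"array"}},"grip":{"type":"number"}},"required":["deltas"]}

```bash
mkdir -p pics
python3 - <<'E'
from workcell import ctrl,get_image,finder
import cv2,pickle
print(ctrl.grip_point_offset, ctrl.get_obs())
for n in("top","side"):
    im=get_image(n); cv2.imwrite(f"pics/{n}0.png",im["frame"]); pickle.dump(im,open(n+"0.pkl","wb")); print(im["pose"].round(3).tolist(),im["K"].tolist(),im["dist"])
    for q in "tube_mid square_mid oblong_mid jar_mid round_mid short_mid tube_pocket jar_pocket square_pocket oblong_pocket".split():
        print(n,q,[(round(d["score"],2),[round(d["rect"][0]*640),round(d["rect"][1]*480),round(d["rect"][2]*640),round(d["rect"][3]*480)]) for d in finder.search_frame(q,im)][:5])
E
```

```text
18.700000000000003 {'t': 0.0, 'qpos': array([-1.25898854e+00,  4.23858593e-01,  1.63070053e+00, -3.01190542e-05,
        1.08860292e+00, -1.90164029e-02]), 'qvel': array([ 1.30838785e-04, -1.84361652e-03, -2.25952173e-03, -1.85452588e-03,
        4.06491619e-05,  3.82491671e-04]), 'joint_torque': array([ 3.46204852e-04, -5.44627798e+01, -2.73663282e+01,  6.44761068e-02,
        2.27723038e-02, -1.12871030e-04]), 'ee_pos': array([ 202.84648421, -590.56569418,  221.88648146]), 'orientation': array([-3.09718053e+00, -5.17057571e-01,  4.00860031e-04]), 'ft_force': array([-0.06833426,  0.60814593,  0.48231844]), 'moment': array([-0.03945558,  0.03263726,  0.03973159]), 'grasp_force': 0.0, 'width': 87.84054907672672}
[[0.019, -0.98, 0.197, 273.197], [-1.0, -0.018, 0.005, -11.224], [-0.001, -0.197, -0.98, 1270.565], [0.0, 0.0, 0.0, 1.0]] [[567.9410172723797, 0.0, 318.720310889868], [0.0, 567.9410172723797, 244.45162738322196], [0.0, 0.0, 1.0]] [-0.16122287  0.          0.          0.          0.        ]
top tube_mid [(0.73, [289, 217, 46, 47]), (0.42, [300, 177, 52, 48])]
top square_mid [(
[... 457 characters left out ...]
578.8402103315137, 0.0, 316.02931796214085], [0.0, 578.8402103315137, 239.1528830731585], [0.0, 0.0, 1.0]] [-0.04748455  0.          0.          0.          0.        ]
side tube_mid [(0.83, [346, 191, 10, 42])]
side square_mid [(0.74, [346, 190, 12, 46]), (0.68, [273, 324, 30, 53])]
side oblong_mid [(0.8, [341, 170, 22, 35])]
side jar_mid [(0.62, [307, 387, 31, 48]), (0.34, [264, 236, 48, 26])]
side round_mid [(0.78, [342, 329, 23, 48])]
side short_mid [(0.67, [294, 188, 12, 27])]
side tube_pocket [(0.73, [245, 263, 54, 38])]
side jar_pocket [(0.86, [391, 402, 70, 64]), (0.62, [283, 269, 53, 37])]
side square_pocket [(0.78, [265, 237, 51, 23])]
side oblong_pocket [(0.8, [296, 249, 47, 31])]
```

View pics/top0.png

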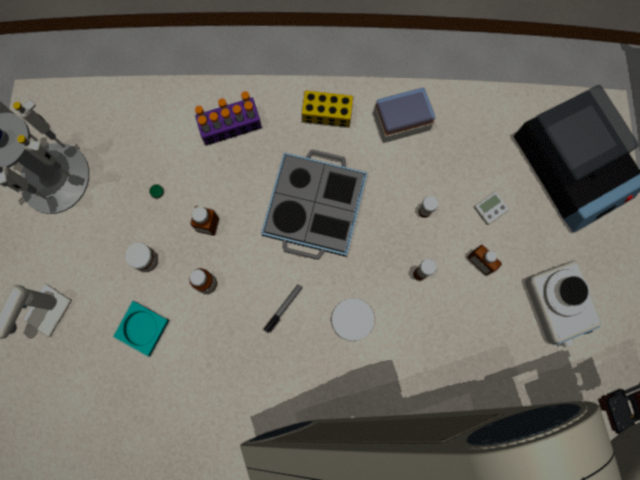

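View pics/side0.png

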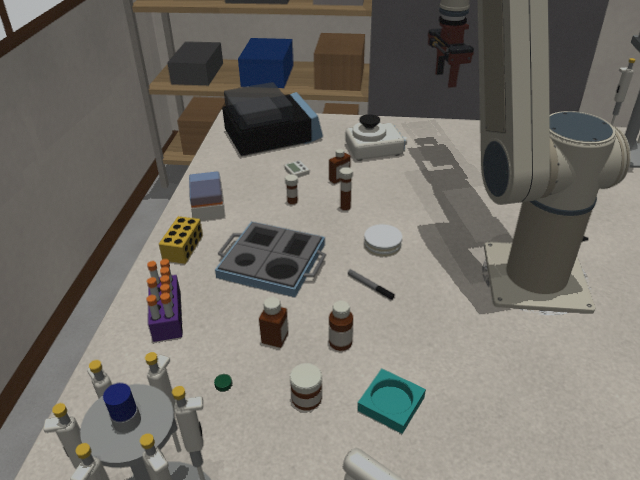

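The top view shows these containers:
- **Jar:** (141,257), lid only.
- **Square bottle:** (205,219). The round look-alike is at (202,280).
- **Tall tube:** (425,269). The short look-alike is at (428,206).
- **Oblong bottle:** (485,260).

The caddy pockets are tube (300,178), square (340,188), jar (289,217) and oblong (330,227). The turquoise decoy nest is at (141,328). In the side view the tall tube is at (346,190) and the short one at (293,189).

```bash
cat > h.py <<'E'
import numpy as np,cv2
def cloud(im):
    d=im["depth"]; v,u=np.mgrid[0:480,0:640]
    p=cv2.undistortPoints(np.stack([u,v],-1).reshape(-1,1,2).astype(np.float64),im["K"],im["dist"]).reshape(480,640,2)
    P=np.dstack([p[...,0]*d,p[...,1]*d,d])
    W=P@im["pose"][:3,:3].T+im["pose"][:3,3]; W[d==0]=np.nan
    return W
E
python3 - <<'E'
import pickle; from h import *
T=pickle.load(open("top0.pkl","rb"));S=pickle.load(open("side0.pkl","rb"))
WT,WS=cloud(T),cloud(S)
objs=dict(jar=(141,257,68),square=(205,219,105),round=(202,280,105),short=(428,206,78),tall=(425,269,117),oblong=(485,260,94))
for n,(u,v,h) in objs.items():
    w=WT[v-22:v+22,u-22:u+22].reshape(-1,3); w=w[w[:,2]>10]
    c=w[w[:,2]>h-8]; 
    m=np.median(c,0); r=cv2.minEnclosingCircle(c[:,:2].astype(np.float32))
    A=WS.reshape(-1,3); A=A[np.hypot(*(A[:,:2]-m[:2]).T)<50]; A=A[A[:,2]>8]
    c2=A[A[:,2]>h-8]
    print(n,"top",c.mean(0).round(1),len(c),"maxz",np.nanmax(w[:,2]).round(),"circ",np.round(r[0],1),round(r[1],1),"| side",c2.mean(0).round(1),len(c2))
    if n in("square","oblong","tall"):
        for k,q in(("top",w),("side",A)):
            b=q[(q[:,2]<72)&(q[:,2]>12)]
            print("   ",k,len(b),[np.round(x,1) for x in cv2.minAreaRect(b[:,:2].astype(np.float32))])
# caddy
B=WT[140:265,250:380].reshape(-1,3)
z=B[:,2]; print(np.histogram(z[z>-20],bins=np.arange(-10,50,4)))
r=B[(z>25)&(z<36)]; 
rect=cv2.minAreaRect(r[:,:2].astype(np.float32)); print("rim rect",rect)
for n,(u,v) in dict(tube=(300,178),square=(340,188),jar=(289,217),oblong=(330,227)).items():
    for k in (6,):
        print(n,np.nanmedian(WT[v-k:v+k,u-k:u+k].reshape(-1,3),0).round(1))
# crops
f=lambda im,u,v:cv2.resize(im["frame"][v-33:v+33,u-33:u+33],(265,265),interpolation=cv2.INTER_CUBIC)
cv2.imwrite("pics/crop.png",np.vstack([np.hstack([f(T,141,257),f(T,205,219),f(T,485,260)]),np.hstack([f(T,425,269),f(S,346,190),f(S,274,324)])]))
E
```

```text
jar top [482.8 389.9  68.2] 555 maxz 76.0 circ [483.3 391.1] 30.0 | side [483.6 393.7  67.3] 707
square top [569.  250.5 105. ] 203 maxz 111.0 circ [570.  250.8] 17.8 | side [568.6 253.8 103. ] 197
    top 218 [array([568.6, 249.8]), array([47.6, 47.9]), np.float64(76.3)]
    side 595 [array([569.1, 253.6]), array([48.5, 47.1]), np.float64(77.5)]
round top [432.  246.4 105.1] 207 maxz 111.0 circ [432.4 247.4] 17.3 | side [433.2 249.8 103.3] 195
short top [ 609.4 -247.5   77.6] 187 maxz 84.0 circ [ 610.1 -248.7] 18.1 | side [ 609.2 -244.6   75.8] 88
tall top [ 461.6 -232.8  116.4] 207 maxz 123.0 circ [ 462.3 -233.4] 17.4 | side [ 463.1 -229.3  114.8] 93
    top 78 [array([ 454.9, -227. ]), array([28.7, 12.2]), np.float64(46.6)]
    side 205 [array([ 459.2, -223.6]), array([29.2, 22.9]), np.float64(18.9)]
oblong top [ 490.6 -372.9   93. ] 101 maxz 100.0 circ [ 491.  -374.3] 12.5 | side [ 492.  -371.1   91.5] 43
    top 332 [array([ 490.6, -372.9]), array([64.2, 30.3]), np.float64(45.7)]
    side 324 [array([ 490.9, -370.9]), array([66.5, 34.2]), np.float64(44.3)]
(array([  49, 1484, 4551, 2470, 1507,  735,  193,  248,  778, 2038, 1885,
        265,    3,    0]), array([-10,  -6,  -2,   2,   6,  10,  14,  18,  22,  26,  30,  34,  38,
        42,  46]))
rim rect ((620.2709350585938, 7.012702941894531), (199.89773559570312, 249.1754150390625), 76.67781066894531)
tube [684.2  42.3   8.5]
square [662.4 -50.9   8. ]
jar [589.8  65.2   8.4]
oblong [568.6 -30.1   8.2]
```

View pics/crop.png

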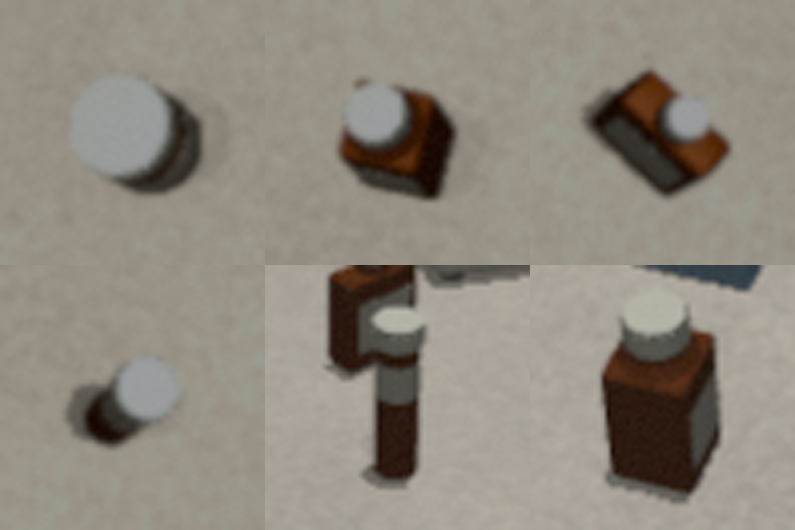

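The crops agree with the descriptions: the tall tube has a long barrel, the square bottle is square, and the oblong and jar are clear. I'll place them in the order oblong, jar, square, tube.

servo_tool(deltas=[[[38,-12.5,0],[0,0,-0.09]],[[76,-25,0],[0,0,-0.18]],[[114,-37.5,0],[0,0,-0.27]],[[151,-50,0],[0,0,-0.36]],[[189,-62.5,0],[0,0,-0.455]]], grip=-1)

```text
t: 1.52
ee_pos: [362.5, -469.5, 222.8]
orientation: [2.9, 1.208, 0.0]
ft_force: [0.7, -0.5, -0.3]
width: 87.6
grasp_force: 0.0
```

servo_tool(deltas=[[[32,4.4,14],[0,0,0]],[[64,8.8,28],[0,0,0]],[[97,13,42],[0,0,0]],[[129,17.6,57],[0,0,0]],[[161,22,72],[0,0,0]]])

```text
t: 1.93
ee_pos: [492.1, -371.2, 150.2]
orientation: [2.902, 1.203, 0.0]
ft_force: [0.2, 0.2, -0.3]
width: 87.9
grasp_force: 0.0
```

servo_tool(deltas=[[[0,0,10],[0,0,0]],[[0,0,38],[0,0,0]],[[0,0,72],[0,0,0]],[[0,0,100],[0,0,0]],[[0,0,114],[0,0,0]]])

```text
t: 2.35
ee_pos: [489.0, -371.2, 33.4]
orientation: [-2.899, -1.202, 0.004]
ft_force: [-0.1, 0.8, -1.3]
width: 87.9
grasp_force: 0.0
```

servo_tool(deltas=[[[0,0,0],[0,0,0]],[[0,0,0],[0,0,0]],[[0,0,0],[0,0,0]],[[0,0,0],[0,0,0]],[[0,0,0],[0,0,0]]], grip=1)

```text
t: 2.77
ee_pos: [491.7, -373.1, 38.5]
orientation: [2.9, 1.202, 0.002]
ft_force: [0.0, 0.5, 0.4]
width: 58.1
grasp_force: 0.0
```

servo_tool(deltas=[[[0,0,0],[0,0,0]],[[0,0,0],[0,0,0]],[[0,0,0],[0,0,0]],[[0,0,0],[0,0,0]],[[0,0,0],[0,0,0]]])

```text
t: 3.18
ee_pos: [491.1, -372.4, 36.9]
orientation: [2.902, 1.203, 0.0]
ft_force: [0.3, 0.0, 0.3]
width: 27.9
grasp_force: 30.0
```

servo_tool(deltas=[[[0,0,0],[0,0,0]],[[0,0,0],[0,0,0]],[[0,0,-3],[0,0,0]],[[0,0,-8],[0,0,0]],[[0,0,-15],[0,0,0]]])

```text
t: 3.6
ee_pos: [490.2, -371.7, 51.4]
orientation: [-2.901, -1.202, 0.001]
ft_force: [0.1, 0.0, -0.6]
width: 27.6
grasp_force: 30.0
```

servo_tool(deltas=[[[0,0,-18],[0,0,0]],[[0,0,-42],[0,0,0]],[[0,0,-70],[0,0,0]],[[0,0,-95],[0,0,0]],[[0,0,-110],[0,0,0]]])

```text
t: 4.02
ee_pos: [491.6, -372.9, 165.1]
orientation: [2.9, 1.202, 0.003]
ft_force: [0.5, 0.0, -0.0]
width: 27.6
grasp_force: 30.0
```

servo_tool(deltas=[[[10,-6.5,0],[0,0,-0.07]],[[30,-20,0],[0,0,-0.18]],[[56,-36.5,0],[0,0,-0.3]],[[84,-55,0],[0,0,-0.42]],[[112,-73,0],[0,0,-0.52]]])

```text
t: 4.43
ee_pos: [518.1, -240.3, 162.3]
orientation: [2.491, 1.915, 0.0]
ft_force: [-0.1, -0.4, -2.2]
width: 28.0
grasp_force: 30.0
```

servo_tool(deltas=[[[34,-2,0],[0,0,-0.01]],[[68,-4,0],[0,0,-0.02]],[[102,-6,0],[0,0,-0.03]],[[136,-7.5,0],[0,0,-0.03]],[[166,-9,0],[0,0,-0.03]]])

```text
t: 4.85
ee_pos: [553.2, -76.8, 162.3]
orientation: [2.466, 1.946, 0.0]
ft_force: [0.4, 0.4, -1.5]
width: 28.0
grasp_force: 30.0
```

Run:
```python
from workcell import ctrl,get_image
from h import *
import pickle
a=np.array([.973,-.2305]);b=np.array([.2305,.973])
for n in("top","side"):
    im=pickle.load(open(n+"0.pkl","rb"));W=cloud(im).reshape(-1,3)
    W=W[np.hypot(W[:,0]-620,W[:,1]-7)<150]
    g=W[(W[:,2]>24)&(W[:,2]<40)]
    # local coords, robust extents of tray excluding handles
    q=np.c_[(g[:,:2]-[620,7])@a,(g[:,:2]-[620,7])@b]
    m=abs(q[:,1])<97; 
    print(n,np.percentile(q,[0.3,99.7],axis=0).round(1).tolist())
    h=np.histogram(q[:,0],bins=np.arange(-130,131,4));print([(int(e),int(c)) for e,c in zip(h[1],h[0]) if abs(e)>88])
    # dividing structure: pocket floor centroid
    f=W[(W[:,2]>0)&(W[:,2]<16)]; qf=np.c_[(f[:,:2]-[620,7])@a,(f[:,:2]-[620,7])@b]
    for nm,c,s in(("tube",(47,47),22),("square",(47,-47),30),("jar",(-47,47),36),("oblong",(-47,-47),38)):
        k=qf[(abs(qf-np.array(c))<42).all(1)]
        mn,mx=np.percentile(k,[1,99],axis=0); print(nm,len(k),"ext",mn.round(1),mx.round(1))
```

```text
top [[-122.3, -99.8], [122.5, 99.6]]
[(-130, 0), (-126, 20), (-122, 51), (-118, 21), (-114, 9), (-110, 11), (-106, 11), (-102, 78), (-98, 78), (-94, 134), (-90, 149), (90, 126), (94, 80), (98, 79), (102, 9), (106, 8), (110, 10), (114, 28), (118, 44), (122, 21), (126, 0)]
tube 289 ext [30.9 26.4] [72.4 70. ]
square 705 ext [ 22.4 -77.9] [ 80.9 -15.1]
jar 800 ext [-78.1  13.1] [-10.1  83.2]
oblong 637 ext [-63.5 -87.2] [-23.7  -6.6]
side [[-122.8, -99.5], [119.6, 101.1]]
[(-130, 0), (-126, 13), (-122, 22), (-118, 11), (-114, 7), (-110, 5), (-106, 3), (-102, 42), (-98, 35), (-94, 110), (-90, 89), (90, 72), (94, 33), (98, 26), (102, 6), (106, 3), (110, 5), (114, 12), (118, 17), (122, 1), (126, 0)]
tube 135 ext [35.7 19.9] [72.4 48.3]
square 295 ext [ 27. -84.] [ 81.8 -38.4]
jar 438 ext [-73.2   6.1] [-8.3 59.9]
oblong 248 ext [-59.1 -88.2] [-22.5 -29.2]
```

servo_tool(deltas=[[[25,-1,0],[0,0,0]],[[42,-1.6,0],[0,0,0]],[[52.7,-1.6,0],[0,0,0]],[[52.7,-1.6,20],[0,0,0]],[[52.7,-1.6,40],[0,0,0]]])

```text
t: 5.27
ee_pos: [565.2, -26.8, 122.8]
orientation: [2.463, 1.946, 0.004]
ft_force: [-0.5, 0.0, -0.6]
width: 28.2
grasp_force: 30.0
```

servo_tool(deltas=[[[0,0,18],[0,0,0]],[[0,0,32],[0,0,0]],[[0,0,43],[0,0,0]],[[0,0,46],[0,0,0]],[[0,0,46],[0,0,0]]])

```text
t: 5.68
ee_pos: [563.4, -27.5, 75.1]
orientation: [-2.466, -1.945, 0.002]
ft_force: [1.1, -0.1, -0.6]
width: 27.6
grasp_force: 30.0
```

Run:
```python
from workcell import ctrl,get_image
from h import *
o=ctrl.get_obs(); print(o["ee_pos"],o["orientation"])
fs=[]
for n in("top","side"):
    im=get_image(n); W=cloud(im).reshape(-1,3)
    fs.append(cv2.resize(im["frame"][130:290,230:400] if n=="top" else im["frame"][150:310,190:360],(390,370),interpolation=cv2.INTER_CUBIC))
    k=W[(np.hypot(W[:,0]-563,W[:,1]+27)<45)&(W[:,2]>40)&(W[:,2]<130)]
    print(n,len(k),np.histogram(k[:,2],bins=range(40,131,10))[0])
cv2.imwrite("pics/obl.png",np.hstack(fs))
```

```text
[563.41923382 -27.51971626  75.14653649] [-2.46626132e+00 -1.94460761e+00  1.63401546e-03]
top 0 [0 0 0 0 0 0 0 0 0]
side 685 [ 53  63  50  62  67  76 101 131  82]
```

View pics/obl.png

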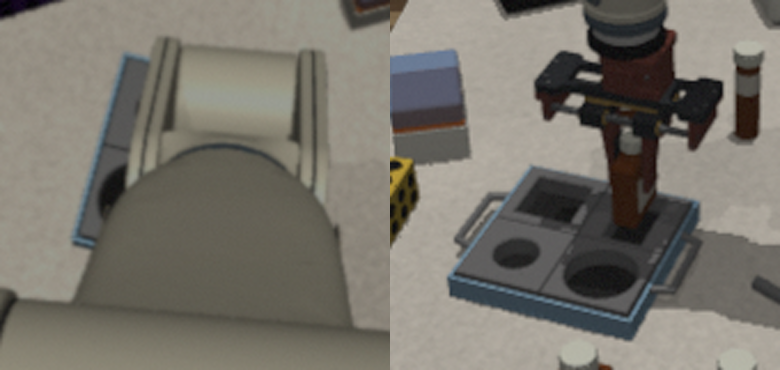

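The bottle, at about (632,190) in the composite, hangs square over the oblong pocket. I'll lower it.

servo_tool(deltas=[[[0,0,8],[0,0,0]],[[0,0,16],[0,0,0]],[[0,0,23],[0,0,0]],[[0,0,27.5],[0,0,0]],[[0,0,29],[0,0,0]]])

```text
t: 6.2
ee_pos: [563.2, -27.2, 45.5]
orientation: [-2.466, -1.945, 0.002]
ft_force: [-0.3, 0.8, -1.3]
width: 28.1
grasp_force: 30.0
```

servo_tool(deltas=[[[0,0,0.5],[0,0,0]],[[0,0,0.5],[0,0,0]],[[0,0,0.5],[0,0,0]]])

```text
t: 6.45
ee_pos: [564.0, -27.2, 46.3]
orientation: [2.466, 1.946, 0.0]
ft_force: [0.2, -0.5, -0.6]
width: 27.7
grasp_force: 30.0
```

servo_tool(deltas=[[[0,0,1],[0,0,0]],[[0,0,2],[0,0,0]],[[0,0,2],[0,0,0]]])

```text
t: 6.7
ee_pos: [564.2, -27.3, 44.9]
orientation: [2.466, 1.945, 0.001]
ft_force: [-1.5, 0.5, 5.2]
width: 28.1
grasp_force: 30.0
```

servo_tool(deltas=[[[0,0,0],[0,0,0]],[[0,0,0],[0,0,0]],[[0,0,0],[0,0,0]],[[0,0,0],[0,0,0]],[[0,0,0],[0,0,0]]], grip=-0.3)

```text
t: 7.12
ee_pos: [563.9, -27.2, 44.1]
orientation: [-2.467, -1.946, 0.0]
ft_force: [0.7, 0.7, -0.4]
width: 55.7
grasp_force: 0.0
```

servo_tool(deltas=[[[0,0,-10],[0,0,0]],[[0,0,-30],[0,0,0]],[[0,0,-55],[0,0,0]],[[0,0,-85],[0,0,0]],[[0,0,-110],[0,0,0]]])

```text
t: 7.53
ee_pos: [563.9, -27.2, 156.3]
orientation: [2.466, 1.945, 0.001]
ft_force: [0.1, -0.3, -0.4]
width: 57.2
grasp_force: 0.0
```

servo_tool(deltas=[[[34,-15,0],[0,0,0]],[[70,-31,0],[0,0,0]],[[106,-47.5,0],[0,0,0]],[[142,-64,0],[0,0,0]],[[178,-80,0],[0,0,0]]], grip=-1)

```text
t: 7.95
ee_pos: [526.9, 166.1, 155.1]
orientation: [2.467, 1.945, 0.001]
ft_force: [0.9, -0.3, 0.4]
width: 86.0
grasp_force: 0.0
```

servo_tool(deltas=[[[36,-16,0],[0,0,0]],[[72,-32,0],[0,0,0]],[[108,-49,0],[0,0,0]],[[144,-65,0],[0,0,0]],[[180,-81,0],[0,0,0]]])

```text
t: 8.37
ee_pos: [489.9, 360.3, 155.1]
orientation: [2.466, 1.946, 0.001]
ft_force: [0.5, 1.2, -0.3]
width: 87.6
grasp_force: 0.0
```

servo_tool(deltas=[[[20,-9,0],[0,0,0]],[[31,-14.2,0],[0,0,0]],[[31,-14.2,0],[0,0,0]],[[31,-14.2,15],[0,0,0]],[[31,-14.2,40],[0,0,0]]])

```text
t: 8.78
ee_pos: [486.0, 391.9, 116.6]
orientation: [2.467, 1.945, 0.008]
ft_force: [0.7, 0.6, -0.3]
width: 87.9
grasp_force: 0.0
```

servo_tool(deltas=[[[0,0,20],[0,0,0]],[[0,0,42],[0,0,0]],[[0,0,62],[0,0,0]],[[0,0,72],[0,0,0]],[[0,0,74],[0,0,0]]])

```text
t: 9.2
ee_pos: [483.4, 389.4, 38.4]
orientation: [2.468, 1.944, -0.006]
ft_force: [-1.3, -1.0, 0.0]
width: 87.6
grasp_force: 0.0
```

servo_tool(deltas=[[[0,0,0],[0,0,0]],[[0,0,0],[0,0,0]],[[0,0,0],[0,0,0]],[[0,0,0],[0,0,0]],[[0,0,0],[0,0,0]]], grip=1)

```text
t: 9.62
ee_pos: [484.5, 392.2, 41.2]
orientation: [-2.466, -1.946, -0.002]
ft_force: [-1.3, 0.4, 0.7]
width: 57.9
grasp_force: 0.7
```

servo_tool(deltas=[[[0,0,0],[0,0,0]],[[0,0,0],[0,0,0]],[[0,0,-3],[0,0,0]],[[0,0,-8],[0,0,0]],[[0,0,-15],[0,0,0]]])

```text
t: 10.03
ee_pos: [483.5, 391.5, 55.0]
orientation: [-2.466, -1.946, 0.002]
ft_force: [-0.5, -0.0, -0.9]
width: 57.3
grasp_force: 30.0
```

servo_tool(deltas=[[[0,0,-18],[0,0,0]],[[0,0,-42],[0,0,0]],[[0,0,-70],[0,0,0]],[[0,0,-95],[0,0,0]],[[0,0,-110],[0,0,0]]])

```text
t: 10.45
ee_pos: [484.9, 392.6, 168.5]
orientation: [2.466, 1.946, 0.005]
ft_force: [-0.5, -0.4, -0.8]
width: 57.0
grasp_force: 30.0
```

servo_tool(deltas=[[[-15,9,0],[0,0,0]],[[-40,24,0],[0,0,0]],[[-72,43,0],[0,0,0]],[[-105,62,0],[0,0,0]],[[-137,81,0],[0,0,0]]])

```text
t: 10.87
ee_pos: [530.9, 238.4, 165.7]
orientation: [2.465, 1.947, 0.0]
ft_force: [0.8, 0.4, -2.1]
width: 56.9
grasp_force: 30.0
```

servo_tool(deltas=[[[-34,20,0],[0,0,0]],[[-68,40,0],[0,0,0]],[[-100,59.5,0],[0,0,0]],[[-128,76,0],[0,0,0]],[[-148,88,0],[0,0,0]]])

```text
t: 11.28
ee_pos: [582.6, 72.6, 165.8]
orientation: [2.468, 1.943, 0.0]
ft_force: [1.2, 0.2, -1.1]
width: 57.3
grasp_force: 30.0
```

servo_tool(deltas=[[[-10.3,5.9,10],[0,0,0]],[[-10.3,5.9,35],[0,0,0]],[[-10.3,5.9,62],[0,0,0]],[[-10.3,5.9,82],[0,0,0]],[[-10.3,5.9,85],[0,0,0]]])

```text
t: 11.7
ee_pos: [582.3, 64.2, 76.3]
orientation: [-2.463, -1.943, 0.009]
ft_force: [-0.5, 0.7, -1.7]
width: 57.0
grasp_force: 30.0
```

Run:
```python
from workcell import ctrl,get_image
from h import *
o=ctrl.get_obs(); print(o["ee_pos"],o["orientation"])
im=get_image("side")
cv2.imwrite("pics/jar.png",cv2.resize(im["frame"][150:310,190:360],(510,480),interpolation=cv2.INTER_CUBIC))
```

```text
[582.3251506   64.1714711   76.30769691] [-2.4634334  -1.94348071  0.00853237]
```

View pics/jar.png

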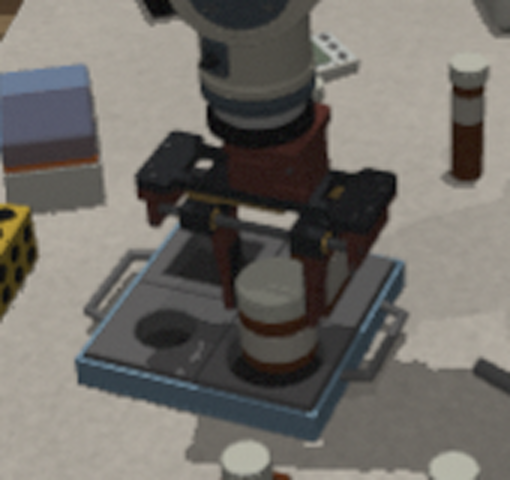

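The jar at (278,315) sits centred over the large round pocket. I'll lower and release it.

servo_tool(deltas=[[[0,0,8],[0,0,0]],[[0,0,17],[0,0,0]],[[0,0,25],[0,0,0]],[[0,0,30],[0,0,0]],[[0,0,31.5],[0,0,0]]])

```text
t: 12.17
ee_pos: [585.3, 64.1, 48.5]
orientation: [-2.466, -1.945, 0.0]
ft_force: [-3.3, 0.8, 12.1]
width: 56.8
grasp_force: 30.0
```

servo_tool(deltas=[[[0,0,0.5],[0,0,0]],[[0,0,1],[0,0,0]],[[0,0,1],[0,0,0]]])

```text
t: 12.42
ee_pos: [585.3, 64.1, 48.6]
orientation: [-2.466, -1.945, 0.0]
ft_force: [-2.5, 0.3, 6.1]
width: 57.0
grasp_force: 30.0
```

servo_tool(deltas=[[[0,0,0],[0,0,0]],[[0,0,0],[0,0,0]],[[0,0,0],[0,0,0]],[[0,0,0],[0,0,0]],[[0,0,0],[0,0,0]]], grip=-0.9)

```text
t: 12.83
ee_pos: [585.5, 63.9, 47.7]
orientation: [2.467, 1.946, 0.0]
ft_force: [0.6, -0.9, -0.4]
width: 83.1
grasp_force: 0.0
```

servo_tool(deltas=[[[0,0,-10],[0,0,0]],[[0,0,-30],[0,0,0]],[[0,0,-55],[0,0,0]],[[0,0,-85],[0,0,0]],[[0,0,-106],[0,0,0]]])

```text
t: 13.25
ee_pos: [586.0, 64.0, 156.5]
orientation: [2.466, 1.945, 0.003]
ft_force: [1.2, -0.1, 0.0]
width: 83.3
grasp_force: 0.0
```

servo_tool(deltas=[[[36,-12,0],[0,0,0]],[[75,-25,0],[0,0,0]],[[114,-37.5,0],[0,0,0]],[[150,-49.5,0],[0,0,0]],[[179,-59,0],[0,0,0]]])

```text
t: 13.67
ee_pos: [569.3, 254.4, 154.7]
orientation: [2.466, 1.946, 0.002]
ft_force: [0.4, -0.6, 0.0]
width: 83.4
grasp_force: 0.0
```

servo_tool(deltas=[[[0,0,3],[0,0,0]],[[0,0,15],[0,0,0]],[[0,0,45],[0,0,0]],[[0,0,80],[0,0,0]],[[0,0,105],[0,0,0]]])

```text
t: 14.08
ee_pos: [568.7, 249.9, 46.3]
orientation: [-2.467, -1.944, 0.003]
ft_force: [0.5, -0.6, -0.4]
width: 83.4
grasp_force: 0.0
```

servo_tool(deltas=[[[0,0,9],[0,0,0]],[[0,0,9],[0,0,0]],[[0,0,9],[0,0,0]],[[0,0,9],[0,0,0]],[[0,0,9],[0,0,0]]], grip=1)

```text
t: 14.5
ee_pos: [571.0, 252.0, 41.5]
orientation: [2.466, 1.945, 0.005]
ft_force: [-0.1, -0.3, -0.3]
width: 54.0
grasp_force: 0.0
```

servo_tool(deltas=[[[0,0,0],[0,0,0]],[[0,0,0],[0,0,0]],[[0,0,0],[0,0,0]],[[0,0,-4],[0,0,0]],[[0,0,-12],[0,0,0]]])

```text
t: 14.92
ee_pos: [569.0, 251.6, 51.6]
orientation: [-2.466, -1.946, 0.002]
ft_force: [0.3, -0.6, -0.6]
width: 46.2
grasp_force: 29.8
```

servo_tool(deltas=[[[0,0,-18],[0,0,0]],[[0,0,-42],[0,0,0]],[[0,0,-70],[0,0,0]],[[0,0,-95],[0,0,0]],[[0,0,-110],[0,0,0]]])

```text
t: 15.33
ee_pos: [570.6, 252.3, 165.2]
orientation: [2.466, 1.945, 0.005]
ft_force: [0.5, 0.2, -1.5]
width: 46.1
grasp_force: 29.8
```

servo_tool(deltas=[[[-14,8,0],[0,0,0]],[[-36,20,0],[0,0,0]],[[-65,36.5,0],[0,0,0]],[[-97,54.5,0],[0,0,0]],[[-130,73,0],[0,0,0]]])

```text
t: 15.75
ee_pos: [610.4, 107.5, 162.4]
orientation: [2.465, 1.947, 0.001]
ft_force: [0.3, 0.8, -0.9]
width: 45.9
grasp_force: 29.8
```

servo_tool(deltas=[[[-34,19,0],[0,0,0]],[[-66,37,0],[0,0,0]],[[-95,53,0],[0,0,0]],[[-120,67,0],[0,0,0]],[[-136,76,0],[0,0,0]]])

```text
t: 16.17
ee_pos: [653.1, -44.6, 162.3]
orientation: [2.468, 1.943, 0.0]
ft_force: [0.0, 0.0, -1.6]
width: 45.9
grasp_force: 29.8
```

servo_tool(deltas=[[[-6.8,4,10],[0,0,0]],[[-6.8,4,33],[0,0,0]],[[-6.8,4,60],[0,0,0]],[[-6.8,4,79],[0,0,0]],[[-6.8,4,82],[0,0,0]]])

```text
t: 16.58
ee_pos: [651.8, -48.2, 75.5]
orientation: [-2.462, -1.943, 0.008]
ft_force: [-0.7, 0.3, -1.5]
width: 46.2
grasp_force: 29.8
```

Run:
```python
from workcell import ctrl,get_image
from h import *
o=ctrl.get_obs(); print(o["ee_pos"],o["orientation"])
im=get_image("side")
cv2.imwrite("pics/sq.png",cv2.resize(im["frame"][150:310,190:360],(510,480),interpolation=cv2.INTER_CUBIC))
```

```text
[651.75011502 -48.16036494  75.51904826] [-2.4622269  -1.94316082  0.00770742]
```

View pics/sq.png

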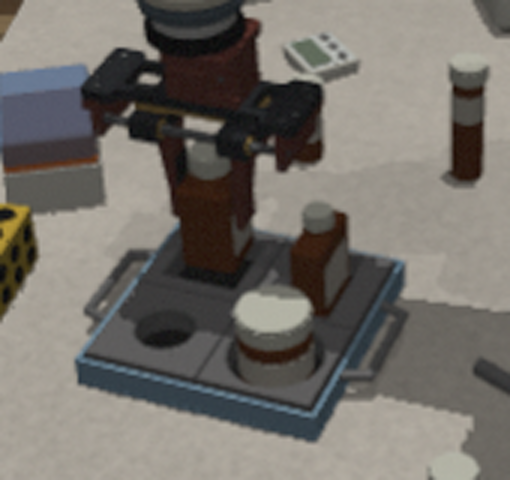

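The square bottle at (213,225) is over its pocket, and the oblong and jar are seated. I'll lower and release it.

servo_tool(deltas=[[[0,0,8],[0,0,0]],[[0,0,17],[0,0,0]],[[0,0,25],[0,0,0]],[[0,0,29.5],[0,0,0]],[[0,0,31],[0,0,0]]])

```text
t: 17.05
ee_pos: [654.9, -48.9, 49.1]
orientation: [-2.466, -1.946, 0.001]
ft_force: [-6.3, 1.6, 16.4]
width: 46.2
grasp_force: 29.9
```

servo_tool(deltas=[[[0,0,0.5],[0,0,0]],[[0,0,1],[0,0,0]],[[0,0,1.5],[0,0,0]]])

```text
t: 17.3
ee_pos: [654.9, -48.9, 49.1]
orientation: [-2.466, -1.946, 0.0]
ft_force: [-8.5, 1.0, 18.7]
width: 46.1
grasp_force: 29.9
```

servo_tool(deltas=[[[0,0,0],[0,0,0]],[[0,0,0],[0,0,0]],[[0,0,0],[0,0,0]],[[0,0,0],[0,0,0]],[[0,0,0],[0,0,0]]], grip=-0.6)

```text
t: 17.72
ee_pos: [655.0, -49.2, 47.0]
orientation: [-2.467, -1.946, 0.0]
ft_force: [-0.3, 0.2, 0.3]
width: 70.2
grasp_force: 0.0
```

servo_tool(deltas=[[[0,0,-10],[0,0,0]],[[0,0,-30],[0,0,0]],[[0,0,-60],[0,0,0]],[[0,0,-95],[0,0,0]],[[0,0,-130],[0,0,0]]])

```text
t: 18.13
ee_pos: [654.4, -49.1, 178.6]
orientation: [-2.466, -1.945, 0.001]
ft_force: [0.3, 1.0, 0.6]
width: 70.3
grasp_force: 0.0
```

servo_tool(deltas=[[[-20,-13,0],[0,0,0]],[[-48,-31,0],[0,0,0]],[[-80,-52,0],[0,0,0]],[[-112,-73,0],[0,0,0]],[[-144,-94,0],[0,0,0]]])

```text
t: 18.55
ee_pos: [528.8, -168.1, 177.9]
orientation: [2.465, 1.946, 0.001]
ft_force: [0.6, -0.6, 0.4]
width: 70.2
grasp_force: 0.0
```

servo_tool(deltas=[[[-30,-19.5,0],[0,0,0]],[[-55,-36,0],[0,0,0]],[[-77.8,-50.9,0],[0,0,0]],[[-77.8,-50.9,0],[0,0,0]],[[-77.8,-50.9,20],[0,0,0]]])

```text
t: 18.97
ee_pos: [464.0, -233.3, 160.6]
orientation: [2.464, 1.938, 0.005]
ft_force: [0.9, -0.6, 1.4]
width: 70.5
grasp_force: 0.0
```

servo_tool(deltas=[[[0,0,25],[0,0,0]],[[0,0,50],[0,0,0]],[[0,0,64],[0,0,0]],[[0,0,67],[0,0,0]],[[0,0,67],[0,0,0]]])

```text
t: 19.38
ee_pos: [462.3, -230.6, 89.7]
orientation: [-2.465, -1.945, 0.001]
ft_force: [-0.7, -0.8, 0.4]
width: 70.6
grasp_force: 0.0
```

servo_tool(deltas=[[[0,0,0],[0,0,0]],[[0,0,0],[0,0,0]],[[0,0,0],[0,0,0]],[[0,0,0],[0,0,0]],[[0,0,0],[0,0,0]]], grip=1)

```text
t: 19.8
ee_pos: [462.8, -231.3, 90.8]
orientation: [2.466, 1.945, 0.001]
ft_force: [0.0, 0.4, 0.0]
width: 40.5
grasp_force: 0.0
```

servo_tool(deltas=[[[0,0,0],[0,0,0]],[[0,0,0],[0,0,0]],[[0,0,0],[0,0,0]],[[0,0,-4],[0,0,0]],[[0,0,-12],[0,0,0]]])

```text
t: 20.22
ee_pos: [461.6, -230.7, 101.7]
orientation: [-2.465, -1.944, 0.001]
ft_force: [-0.4, 1.6, 0.2]
width: 32.7
grasp_force: 30.0
```

servo_tool(deltas=[[[0,0,-10],[0,0,0]],[[0,0,-20],[0,0,0]],[[0,0,-28],[0,0,0]],[[0,0,-30],[0,0,0]],[[0,0,-30],[0,0,0]]])

```text
t: 20.63
ee_pos: [463.0, -231.4, 133.3]
orientation: [2.465, 1.945, 0.001]
ft_force: [-0.0, 0.1, -0.9]
width: 32.7
grasp_force: 30.0
```

Run:
```python
from workcell import ctrl,get_image
from h import *
o=ctrl.get_obs(); print(o["ee_pos"],o["width"],o["grasp_force"])
im=get_image("side")
cv2.imwrite("pics/tube.png",cv2.resize(im["frame"][110:220,290:400],(550,550),interpolation=cv2.INTER_CUBIC))
```

```text
[ 462.96728934 -231.40897251  133.34887218] 32.6887410334892 29.999883770942688
```

View pics/tube.png

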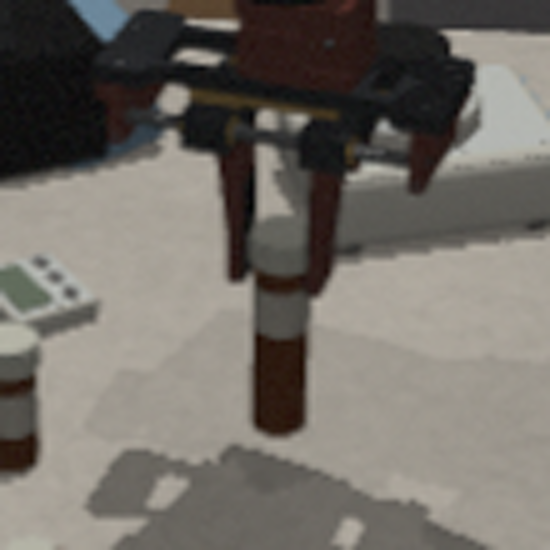

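The tube hangs upright by its cap at (280,330). I'll carry it to its pocket.

servo_tool(deltas=[[[0,0,-12],[0,0,0]],[[0,0,-32],[0,0,0]],[[0,0,-58],[0,0,0]],[[0,0,-80],[0,0,0]],[[0,0,-88],[0,0,0]]])

```text
t: 21.1
ee_pos: [463.5, -231.7, 222.5]
orientation: [2.464, 1.944, 0.002]
ft_force: [1.0, -1.1, -0.8]
width: 32.7
grasp_force: 30.0
```

servo_tool(deltas=[[[14,6.4,0],[0,0,0]],[[38,17.5,0],[0,0,0]],[[70,32,0],[0,0,0]],[[103,47.3,0],[0,0,0]],[[136,62.5,0],[0,0,0]]])

```text
t: 21.52
ee_pos: [555.0, -112.2, 219.1]
orientation: [-2.467, -1.944, 0.001]
ft_force: [-0.1, -1.1, -0.6]
width: 32.9
grasp_force: 30.0
```

servo_tool(deltas=[[[34,15.6,0],[0,0,0]],[[68,31.2,0],[0,0,0]],[[102,46.8,0],[0,0,0]],[[134,61.5,0],[0,0,0]],[[158,72.5,0],[0,0,0]]])

```text
t: 21.93
ee_pos: [663.0, 25.9, 218.6]
orientation: [-2.465, -1.947, 0.001]
ft_force: [0.1, 0.1, -1.5]
width: 32.3
grasp_force: 30.0
```

servo_tool(deltas=[[[14,6,0],[0,0,0]],[[21.7,10,0],[0,0,0]],[[21.7,10,15],[0,0,0]],[[21.7,10,40],[0,0,0]],[[21.7,10,60],[0,0,0]]])

```text
t: 22.35
ee_pos: [676.1, 41.2, 158.8]
orientation: [-2.467, -1.945, 0.001]
ft_force: [-0.6, 0.5, -2.3]
width: 32.7
grasp_force: 30.0
```

servo_tool(deltas=[[[0,0,15],[0,0,0]],[[0,0,25],[0,0,0]],[[0,0,30],[0,0,0]],[[0,0,30],[0,0,0]]])

```text
t: 22.68
ee_pos: [676.0, 41.4, 128.9]
orientation: [-2.466, -1.944, 0.003]
ft_force: [-0.7, 0.2, -0.4]
width: 32.8
grasp_force: 30.0
```

Run:
```python
from workcell import ctrl,get_image
from h import *
o=ctrl.get_obs(); print(o["ee_pos"],o["width"],o["grasp_force"])
im=get_image("side")
cv2.imwrite("pics/tube2.png",cv2.resize(im["frame"][150:310,190:360],(510,480),interpolation=cv2.INTER_CUBIC))
```

```text
[675.97643363  41.40972994 128.94543318] 32.830467482745455 29.999815821647644
```

View pics/tube2.png

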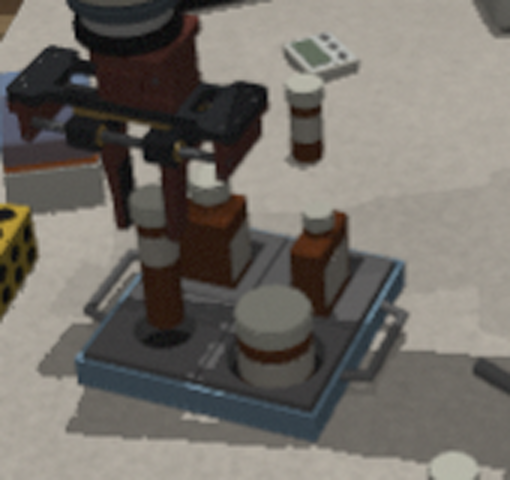

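The tube's foot at (165,318) is over the small round pocket at (163,330), and the bottom is still about 10 mm above the rim. I'll lower it slowly.

servo_tool(deltas=[[[0,0,7],[0,0,0]],[[0,0,14],[0,0,0]],[[0,0,21],[0,0,0]],[[0,0,27],[0,0,0]],[[0,0,30],[0,0,0]]])

```text
t: 23.15
ee_pos: [676.3, 42.1, 99.0]
orientation: [-2.466, -1.945, 0.002]
ft_force: [0.1, -0.2, -0.4]
width: 32.7
grasp_force: 30.0
```

servo_tool(deltas=[[[0,0,1],[0,0,0]],[[0,0,2],[0,0,0]],[[0,0,2],[0,0,0]]])

```text
t: 23.4
ee_pos: [676.8, 42.2, 98.6]
orientation: [-2.466, -1.946, 0.0]
ft_force: [-2.0, -0.5, 1.7]
width: 32.8
grasp_force: 30.0
```

servo_tool(deltas=[[[0,0,0.7],[0,0,0]],[[0,0,1],[0,0,0]],[[0,0,1],[0,0,0]]])

```text
t: 23.65
ee_pos: [677.1, 42.2, 98.5]
orientation: [2.466, 1.946, 0.001]
ft_force: [-3.1, 0.7, 8.9]
width: 32.7
grasp_force: 30.0
```

servo_tool(deltas=[[[0,0,0],[0,0,0]],[[0,0,0],[0,0,0]],[[0,0,0],[0,0,0]],[[0,0,0],[0,0,0]],[[0,0,0],[0,0,0]]], grip=-0.4)

```text
t: 24.07
ee_pos: [676.9, 42.1, 96.9]
orientation: [-2.466, -1.946, 0.0]
ft_force: [-0.1, -0.1, -0.8]
width: 60.3
grasp_force: 0.0
```

servo_tool(deltas=[[[0,0,-6],[0,0,0]],[[0,0,-20],[0,0,0]],[[0,0,-45],[0,0,0]],[[0,0,-80],[0,0,0]],[[0,0,-115],[0,0,0]]])

```text
t: 24.48
ee_pos: [676.5, 42.1, 213.9]
orientation: [-2.466, -1.945, 0.001]
ft_force: [0.1, 0.1, -0.1]
width: 61.5
grasp_force: 0.0
```

servo_tool(deltas=[[[-20,-30,-10],[0,0,0]],[[-40,-60,-10],[0,0,0]],[[-60,-90,-10],[0,0,0]],[[-80,-120,-10],[0,0,0]],[[-100,-145,-10],[0,0,0]]])

```text
t: 24.9
ee_pos: [510.7, -21.6, 223.5]
orientation: [2.465, 1.946, 0.001]
ft_force: [-0.2, -0.3, 0.2]
width: 61.7
grasp_force: 0.0
```

servo_tool(deltas=[[[-30,-15,0],[0,0,0]],[[-65,-30,0],[0,0,0]],[[-100,-45,0],[0,0,0]],[[-135,-60,0],[0,0,0]],[[-160,-70,0],[0,0,0]]])

```text
t: 25.32
ee_pos: [405.7, -162.2, 223.5]
orientation: [2.466, 1.944, 0.001]
ft_force: [-0.2, -0.9, 0.2]
width: 61.5
grasp_force: 0.0
```

Run:
```python
from workcell import ctrl,get_image
from h import *
import pickle
C=dict(tube=((676.3,42.5),125),square=((654.6,-48.8),113),jar=((584.8,64.2),76),oblong=((563.1,-27.2),102),round=((432.5,248),105),short=((609.4,-246),78))
for n in("top","side"):
    im=get_image(n);W=cloud(im).reshape(-1,3); W=W[~np.isnan(W[:,0])]
    cv2.imwrite(f"pics/{n}1.png",im["frame"] if n=="top" else cv2.resize(im["frame"][110:420,180:400],(568,800))[:600])
    for k,(c,h) in C.items():
        q=W[(np.hypot(*(W[:,:2]-c).T)<45)&(abs(W[:,2]-h)<6)]
        if len(q)>8: print(n,k,len(q),"offset",(q.mean(0)-[*c,h]).round(1))
        else: print(n,k,"few")
```

```text
top tube 199 offset [-0.5 -2.3  0. ]
top square 188 offset [-1.1 -0.8 -0.2]
top jar 533 offset [-0.7 -0.5  0. ]
top oblong 99 offset [-0.3 -0.6 -0.5]
top round 202 offset [-0.6 -1.1 -0.1]
top short 179 offset [ 0.4 -1.9 -0.5]
side tube 132 offset [-0.8  0.6 -1.3]
side square 108 offset [-1.1  0.8 -1.7]
side jar 353 offset [-0.8  1.6 -1.3]
side oblong 62 offset [ 0.1  1.  -1.5]
side round 184 offset [ 0.2  1.  -1.6]
side short 86 offset [-0.3  2.  -1.6]
```

View pics/side1.png

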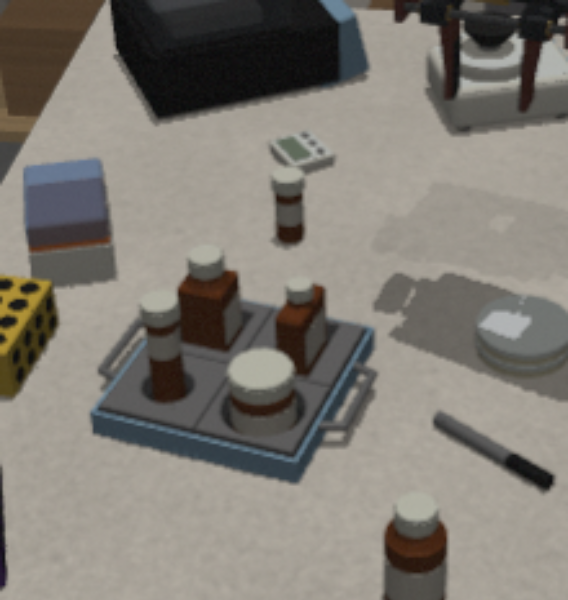

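View pics/top1.png

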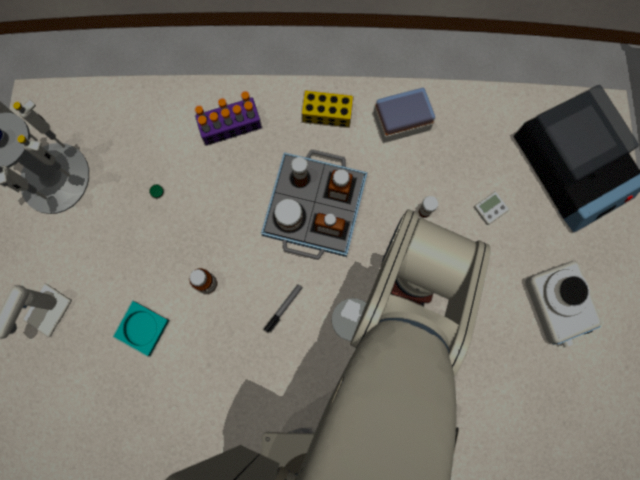

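All four containers stand in their pockets, within about 2 mm of centre and at the right height. The round bottle at (202,280) and the short tube at (428,206) have not moved, and the robot is clear of everything.

```bash
python3 -c "
from workcell import close_job
print(close_job())"
```

```text
the job is handed in; nothing more can be done
None
```

I packed the tall tube, square bottle, oblong bottle and jar in their own pockets, within about 2 mm of centre by the final camera check, left the round bottle and short tube where they stood, and handed the job in at about 25 s; no verdict was returned.

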